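# Press the film seal on a sample plate with a ratchet stand

## Robot

A 6-joint arm with a two-finger parallel gripper is mounted at the origin on the work surface. World frame = base frame: x ahead of the robot, y to its left, z up, the work surface at z = 0. Lengths are in m, angles in rad, forces in N, time in s.
With the tool pointing down it reaches from about 0.25 to 0.725 m from the base axis. Payload 4 kg.
Tool frame: the origin (TCP) lies between the finger pads; the fingertips stand 11 mm ahead of it and the grasp point (between the pads) lies 8 mm behind it (bot.tip_extent is the distance from the TCP to the fingertips, in m); z points along the fingers, y is the line along which they close (so a half turn about z gives the same grasp; the last joint's range is limited). The gripper opens to 85 mm and grips with 20 to 120 N. Pads are 22 mm wide; open, the fingers measure 114 mm over their backs; the gripper's body (76 mm by 85 mm) begins 54 mm behind the grasp point. The pads swing forward as they close: fully open they stand 13 mm farther back than shut.
Start: joints at [-1.325, 0.241, 0.005, 1.335, 0, 1.571], TCP at [0.122, -0.485, 0.242] pointing down, gripper open.
Joint ranges: [-2.72, 2.72], [-1.05, 1.87], [-1.09, 1.28], [-1.99, 2.15], [-1.42, 1.44], [-3.14, 3.14]. Speed limits (rad/s): [2.79, 2.79, 3.14, 3.14, 3.14, 3.14].

## Interface

Orientations are given as a unit quaternion [x, y, z, w].
In Python, from workcell import bot gives the robot as it stands. The module is installed in compiled form; this text tells all that it offers.
- The arm moves only by the tool drive_tool, never from a script. Its argument "rows" is a list of rows, each an object of numbers: "dx", "dy", "dz": the shift along the tool's x, y, z in units of 50 mm (1.0 is 50 mm); "wx", "wy", "wz": the turn, a rotation vector about the tool's x, y, z in units of 5 degrees (1.0 is 5 degrees); "hand": the finger opening in mm, from 0 to 85.4. A call has 1 to 20 rows; each row is the pose to reach, as a shift and turn from the pose commanded when the call began, along the tool's axes at that moment; what a row does not reach only later rows make up. A row lasts 1/10 s, in which the tool goes at most 50 mm and 8.59 degrees, less where a joint would pass 70% of its speed; a pose out of reach is approached as far as the arm can. A call with a gripper value outside its range is refused whole. The fingers move at their own pace and stop on an object; the grip force is fixed at half the most. Time passes only in rows, so rows that repeat a pose let the fingers close. It gives the time, the measured TCP pose, the force, the opening and the grip force at its end, in the units of the state.
- bot.get_obs(): the state, without advancing time (a new reading comes with each control period).
- bot.camera(name): name is "side" or "top"; returns the picture (420x560x3 uint8, red, green, blue); there is no depth.
- bot.get_calibration(name): a dict with "vfov" (degrees; the focal length in pixels is half the picture's height over the tangent of half this angle, whatever the lens; pixels are square), "cx", "cy" (the principal point, pixels), "origin" and "rotation" of the camera in the world. Camera axes: x right, y up, looking along -z (the intrinsics and any distortion apply to the point x, -y, -z); pixel columns grow to the right and rows downward; lengths in m; the calibration is good to about 2 mm. A picture is of the moment at which its call begins. get_calibration takes no time and is no camera call.
- bot.job_done(): hands the job in; it is judged then, once.
Trained networks look in the newest picture that a camera, given by its name, has taken for a name from the list of things; names that differ only in an ending like _2 or _b are one class to them, and where a whole thing is asked for, a point or a joint stands for the part that bears it (a point fixed in the world has none). Each returns a list of dicts, best first, with "score" (0 to 1); they miss things now and then, are a little off and sometimes report something else, mostly with a low value. They report only what shows in the picture. A call takes as long as a camera call. They do not tell look-alikes from the thing itself.
- bot.look_for(camera, thing): "extent" ([centre column, centre row, width, height] in pixels, round what is visible of it).
- bot.outline_of(camera, thing): "region" (420x560 bool, what is visible of it) and "extent" ([centre column, centre row, width, height] in pixels, round what is visible of it).
The state is a dict: "clock": time; "joint_pos": joint angles; "joint_vel": joint speeds; "tau": joint torques, N m; "eef_pos": TCP position; "tool_rot": TCP orientation; "ft_force": force on the tool from outside, world axes, zero at the start; "ft_torque": the same for the moment, N m; "grip_width": finger opening in m; "grasp_force": force on a finger pad.
Only numpy, scipy, OpenCV 4.12 (cv2) and the standard library are available. Lean on these libraries where they do the work, as an engineer would, in place of code of your own. Each camera call takes 0.05 s, during which the arm holds its last target. There are 200 camera calls.

## Task

Raise the stage of the ratchet stand by its blue handle, click by click, until the sample plate is pressed up against the black rubber pad with about 10 N (5 to 15 N once it has settled on a tooth; more than 20 N would crack it), then let go so that the ratchet alone keeps it pressed for at least a second. After that push down the red release lever, without forcing it, and keep it down until the stage has sunk all the way to the bottom; then let the lever spring back. The plate must stay seated in its nest, and the bottle, tip box and jar must be left alone.

Things in the scene. Friction and masses are not known exactly. Their poses are not given: they have to be found in the camera images.
- stand: Grey ratchet press stand, fixed to the bench. Origin: on its underside, at the foot of the rail; z up. Its own axes: blue handle towards -y, plate and pressing head +y, red lever +x. Foot 200 x 330 x 18 mm (x -75..125, y -150..180). Column 50 mm wide, 248 mm high at x -38..-16; the toothed rail (22 x 24 mm) slides at x -14..8, its top 215 mm high when down, 288 mm when up.
- stage (a joint): Height of the rail with handle and stage above its lowest position (m): 0 down, 0.073 top stop. Pulled up, it clicks past a sprung pawl with teeth 5 mm apart; let go, it sinks back up to 5 mm on to the next tooth (rests near 0, 0.005, 0.010..). Weight with plate 4 to 6 N, differs each time; oil-damped, 0.09 N per mm/s. Pawl held clear, it sinks by itself, about 40 to 60 mm/s.
- grip (a point): Centre of the blue handle, a level bar fixed to the rail: 20 mm wide (stand's x), 22 mm high, 80 mm long (stand's y). At the stand's (0, -100, 50) mm when the stage is down, rises with it. Pinch it from above across its 20 mm width; the stand's foot is 32 mm below its centre.
- nest (a point): Centre of the floor of the nest on the stage in which the plate lies, at the stand's (0, 110, 55) mm when down; rises with the stage. The lips around the plate are 6 mm high with 1.5 mm of play each side.
- plate: White sample plate with blue wells, loose in the nest: 127 (its x) x 85 x 22 mm high. Origin: centre of its underside, at nest when seated. The sprung pad above presses on it with 1 N at first touch and 1.5 N more per mm of further rise (7.5 N per tooth, 24 mm travel), felt at the handle on top of weight, damping and 1 to 2 N of pawl clicking.
- head: Fixed pressing head over the plate, 100 x 90 x 14 mm. Origin: centre of its underside, at the stand's (0, 110, 205) mm; a black knob on top reaches 273 mm. Under it the black rubber pad (104 x 66 mm) hangs on a screw spindle left at a different depth each time: the pad's underside is 70 to 110 mm below the origin (not measured), so the plate meets it after 18 to 58 mm of rise.
- pawl (a joint): Angle of the pawl and release lever (rad): 0 sprung in against the rail; grows as the red paddle is pushed down; clear of the teeth above about 0.13; end stop at 0.35. While the rail rises it flicks up to about 0.12 at every click.
- paddle: Red paddle at the end of the release lever, 36 x 30 x 8 mm, at the stand's (104, 0, 165) mm at rest; origin: centre of its underside, top face 8 mm higher. Push the top straight down 18 to 22 mm (85 mm from the pivot, stop at 28 mm) and hold: takes 2 to 12 N. It springs back up when freed.
- bottle: Clear bottle with blue cap, 76 mm across, 170 mm tall, loose; origin at the centre of its underside. Leave it alone.
- tipbox: Blue and white tip box, 87 x 124 x 63 mm, loose; origin at the centre of its underside. Leave it alone.
- jar: Small amber jar with white lid, 56 mm across, 75 mm tall, loose; origin at the centre of its underside. Leave it alone.
There are look-alikes about, which are no part of the job. There is more than one size of the plate; the job needs the smallest.

How it is judged:
By the outcome, as a careful person would: the job done as asked, in the order asked, and still so for the second after the job is handed in, with the robot touching nothing.
It also fails if it takes over 67 s, if anything falls off the work surface, if the arm or the gripper's body presses on something with over 40 N, if the wrist force passes 120 N, or if a joint passes its speed limit or range.

## Working session

There is one attempt and no reset: what is moved stays moved. The work goes in short steps, Python scripts to look and compute and a tool call to move; the robot and the scene stay as the last step left them, time stands still between calls to the robot, and variables do not carry over. Pictures are saved under pics/ and viewed, at most 10 in all, crops included, and the job is handed in when it is done.

Besides the shell and the picture viewer there is one more tool, called after "Call:" as name([rows], argument=value, ...), one row to a line, values as JSON. drive_tool: Moves the arm, as the interface text tells. Its arguments: {"type":"object","properties":{"rows":{"type":"array","items":{"type":"object","properties":{"dx":{"type":"number"},"dy":{"type":"number"},"dz":{"type":"number"},"wx":{"type":"number"},"wy":{"type":"number"},"wz":{"type":"number"},"hand":{"type":"number"}}}}},"required":["rows"]}

```bash
mkdir -p pics; python3 - <<'E'
from workcell import bot
import cv2,numpy as np
for n in("side","top"):
    cv2.imwrite(f"pics/{n}0.png",bot.camera(n)[:,:,::-1])
    c=bot.get_calibration(n);print(n,{k:(np.round(v,4).tolist() if not isinstance(v,str) else v) for k,v in c.items()})
    for t in("stand","paddle","grip","head","plate"):
        print(t,[(round(d["score"],2),np.round(d["extent"]).tolist()) for d in bot.look_for(n,t)][:4])
o=bot.get_obs();print(o["clock"],o["eef_pos"],o["tool_rot"],o["ft_force"])
E
```

```text
side {'vfov': 42.7604, 'cx': 276.496, 'cy': 208.3058, 'origin': [-0.0542, 0.4417, 1.3028], 'rotation': [-0.1417, 0.2702, 0.8379, -0.4526]}
stand [(0.83, [283.0, 249.0, 132.0, 122.0])]
paddle [(0.59, [271.0, 197.0, 16.0, 13.0])]
grip [(0.76, [283.0, 262.0, 109.0, 66.0])]
head [(0.89, [262.0, 244.0, 70.0, 62.0])]
plate [(0.77, [177.0, 223.0, 54.0, 65.0]), (0.58, [256.0, 268.0, 49.0, 41.0]), (0.58, [259.0, 184.0, 73.0, 57.0])]
top {'vfov': 55.8605, 'cx': 282.028, 'cy': 204.8191, 'origin': [0.5134, -0.0049, 1.1437], 'rotation': [0.0436, -0.0344, -0.6957, 0.7162]}
stand [(0.92, [285.0, 226.0, 121.0, 82.0])]
paddle [(0.49, [296.0, 194.0, 8.0, 12.0]), (0.36, [288.0, 232.0, 110.0, 56.0])]
grip [(0.55, [287.0, 232.0, 110.0, 56.0])]
head [(0.94, [252.0, 231.0, 55.0, 47.0]), (0.38, [285.0, 225.0, 121.0, 80.0])]
plate [(0.92, [219.0, 137.0, 59.0, 68.0]), (0.73, [250.0, 236.0, 32.0, 44.0]), (0.68, [314.0, 145.0, 66.0, 48.0])]
0.6 [ 0.12166016 -0.48495785  0.24230675] [ 9.92456934e-01  1.22593772e-01 -7.69285238e-06 -2.46079478e-05] [ 1.27977259 -0.89702717 -0.84881868]
```

```bash
python3 - <<'E'
import cv2,numpy as np
a=cv2.imread("pics/side0.png")[150:340,170:390];b=cv2.imread("pics/top0.png")[120:310,170:390]
r=lambda i:cv2.resize(i,None,fx=3.15,fy=3.15,interpolation=cv2.INTER_CUBIC)
cv2.imwrite("pics/a.png",r(a));cv2.imwrite("pics/b.png",r(b))
E
```

```text
(no output)
```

View pics/top0.png

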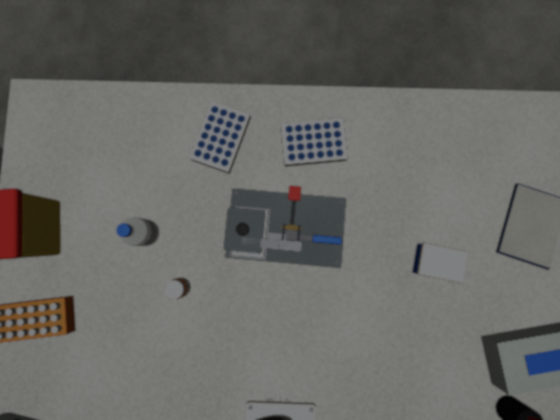

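View pics/a.png

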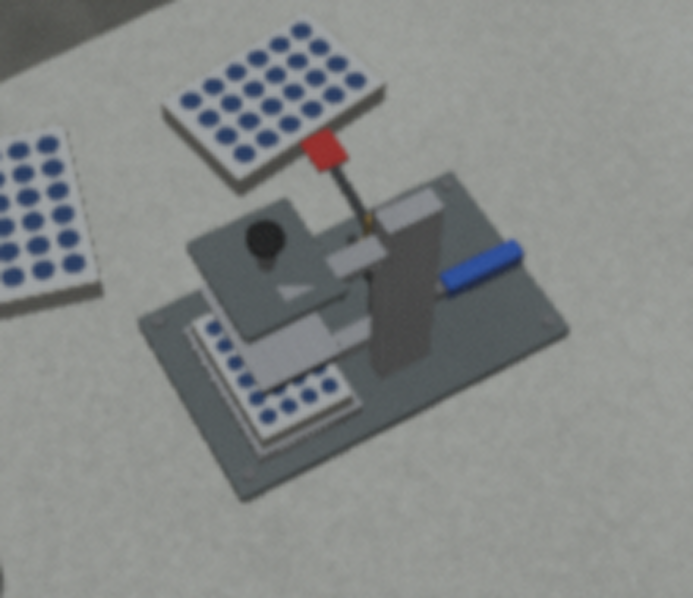

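View pics/b.png

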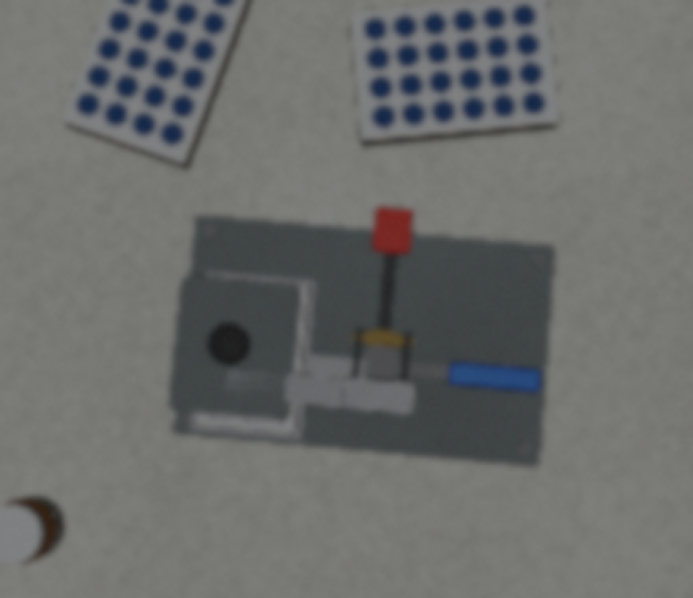

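```bash
cat > h.py <<'E'
from workcell import bot
import numpy as np,cv2
from scipy.spatial.transform import Rotation as R
from scipy.optimize import least_squares
def proj(n,P):
    c=bot.get_calibration(n);f=210/np.tan(np.radians(c["vfov"])/2)
    p=R.from_quat(c["rotation"]).inv().apply(np.asarray(P)-c["origin"])
    return np.c_[c["cx"]+f*p[:,0]/-p[:,2],c["cy"]-f*p[:,1]/-p[:,2]]
def world(s,P): # s=x,y,yaw
    return R.from_euler("z",s[2]).apply(np.asarray(P,float))+[s[0],s[1],0]
def blob(img,ch):
    i=img.astype(int);o=[k for k in range(3) if k!=ch]
    m=(i[...,ch]>1.8*i[...,o[0]])&(i[...,ch]>1.4*i[...,o[1]])&(i[...,ch]>70)
    return m
E
python3 - <<'E'
from h import *
off={"side":(170,150),"top":(170,120)}
C=np.array([[125,180,18],[125,-150,18],[-75,-150,18],[-75,180,18]])/1e3
px={"top":[(195,216),(555,247),(540,465),(174,433)],"side":[(140,322),(450,172),(568,330),(243,500)]}
X={"top":[[104,0,173],[0,-100,61]],"side":[[104,0,173],[0,-100,61]]}
xp={"top":[(394,231),(495,377)],"side":[(325,150),(482,267)]}
P={n:np.r_[C,np.array(X[n])/1e3] for n in off}
Q={n:np.array(px[n]+xp[n])/3.15+off[n] for n in off}
f=lambda s:np.concatenate([(proj(n,world(s,P[n]))-Q[n]).ravel() for n in off])
r=least_squares(f,[0.45,0,0],loss="soft_l1");print(r.x,np.degrees(r.x[2]));print(f(r.x).reshape(-1,2).round(1))
for n in off:
    g=least_squares(lambda s:(proj(n,world(s,P[n]))-Q[n]).ravel(),r.x).x;print(n,g)
s=r.x
for k,p in dict(grip=[0,-.1,.05],paddle=[.104,0,.173],rail=[0,0,.2],head=[0,.11,.205]).items():print(k,world(s,[p]))
E
```

```text
[ 0.54578896 -0.01459833 -0.05763453] -3.3022154421929724
[[-1.5 -1. ]
 [ 0.4 -1.1]
 [ 1.5 -0.7]
 [-0.1 -0. ]
 [-0.2 -0.2]
 [ 0.1 -1.3]
 [-0.3 -0.1]
 [ 0.1 -0.1]
 [-0.1  1.1]
 [-0.8  0.9]
 [-0.6  0.2]
 [-0.   0.4]]
side [ 0.54412346 -0.01339498 -0.05843048]
top [ 0.54697607 -0.01534428 -0.05739324]
grip [[ 0.54002869 -0.11443229  0.05      ]]
paddle [[ 0.64961628 -0.02058901  0.173     ]]
rail [[ 0.54578896 -0.01459833  0.2       ]]
head [[0.55212525 0.09521902 0.205     ]]
```

Call:
drive_tool([
  {"dx": 1, "dy": -0.5, "dz": 0, "wz": -1.2, "hand": 60},
  {"dx": 2, "dy": -1, "wz": -2.6, "hand": 60},
  {"dx": 3, "dy": -1.5, "wz": -4.2, "hand": 60},
  {"dx": 3.9, "dy": -2, "wz": -5.8, "hand": 60},
  {"dx": 4.8, "dy": -2.5, "wz": -7.2, "hand": 60},
  {"dx": 5.7, "dy": -2.95, "wz": -8.6, "hand": 60},
  {"dx": 6.6, "dy": -3.4, "wz": -10, "hand": 60},
  {"dx": 7.5, "dy": -3.85, "wz": -11.4, "hand": 60},
  {"dx": 8.4, "dy": -4.3, "wz": -12.8, "hand": 60},
  {"dx": 9.2, "dy": -4.7, "wz": -14.0, "hand": 60},
  {"dx": 9.7, "dy": -5.0, "dz": 0.3, "wz": -14.52, "hand": 60},
  {"dx": 9.9, "dy": -5.1, "dz": 0.9, "wz": -14.52, "hand": 60},
  {"dx": 9.9, "dy": -5.1, "dz": 1.64, "wz": -14.52, "hand": 60},
  {"dx": 9.9, "dy": -5.1, "dz": 1.64, "wz": -14.52, "hand": 60},
  {"dx": 9.9, "dy": -5.1, "dz": 1.64, "wz": -14.52, "hand": 60},
  {"dx": 9.9, "dy": -5.1, "dz": 1.64, "wz": -14.52, "hand": 60},
])

```text
invalid input at $.rows[0]: expected keys dx, dy, dz, wx, wy, wz, hand
```

```bash
python3 - <<'E'
from h import *
o=bot.get_obs();print(o["clock"],o["eef_pos"],R.from_quat(o["tool_rot"]).as_matrix().round(3),o["ft_force"],o["grip_width"],o["joint_pos"])
im=bot.camera("side");im2=bot.camera("top")
r=lambda i:cv2.resize(i,(400,400),interpolation=cv2.INTER_CUBIC)[:,:,::-1]
cv2.imwrite("pics/c.png",np.hstack([r(im[190:310,240:360]),r(im2[170:290,240:360])]))
E
```

```text
0.6 [ 0.12166016 -0.48495785  0.24230675] [[ 0.97   0.243 -0.   ]
 [ 0.243 -0.97   0.   ]
 [-0.    -0.    -1.   ]] [ 1.27977259 -0.89702717 -0.84881868] 0.08532783494642725 [-1.32499596e+00  2.40608476e-01  5.01183383e-03  1.33525042e+00
 -9.23636752e-06  1.57079080e+00]
```

View pics/c.png

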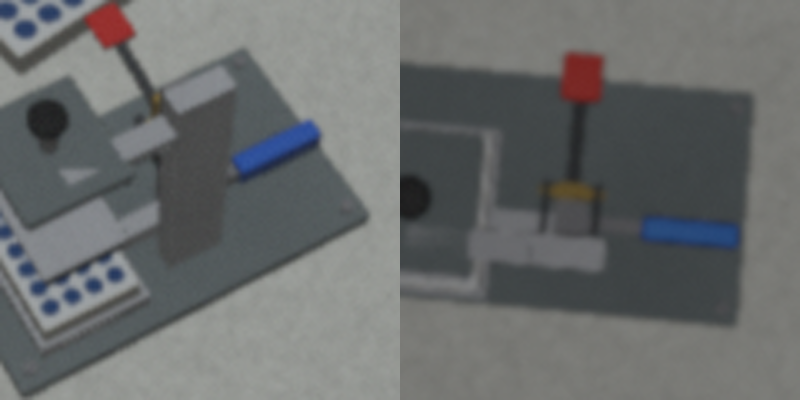

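The arm has not moved, because every row needs all seven keys. The crop shows the handle, free, at the right of the stand, and the red paddle at top, as before.

Call:
drive_tool([
  {"dx": 1, "dy": -0.5, "dz": 0, "wx": 0, "wy": 0, "wz": -1.2, "hand": 60},
  {"dx": 2, "dy": -1, "dz": 0, "wx": 0, "wy": 0, "wz": -2.6, "hand": 60},
  {"dx": 3, "dy": -1.5, "dz": 0, "wx": 0, "wy": 0, "wz": -4.2, "hand": 60},
  {"dx": 3.9, "dy": -2, "dz": 0, "wx": 0, "wy": 0, "wz": -5.8, "hand": 60},
  {"dx": 4.8, "dy": -2.5, "dz": 0, "wx": 0, "wy": 0, "wz": -7.2, "hand": 60},
  {"dx": 5.7, "dy": -2.95, "dz": 0, "wx": 0, "wy": 0, "wz": -8.6, "hand": 60},
  {"dx": 6.6, "dy": -3.4, "dz": 0, "wx": 0, "wy": 0, "wz": -10, "hand": 60},
  {"dx": 7.5, "dy": -3.85, "dz": 0, "wx": 0, "wy": 0, "wz": -11.4, "hand": 60},
  {"dx": 8.4, "dy": -4.3, "dz": 0, "wx": 0, "wy": 0, "wz": -12.8, "hand": 60},
  {"dx": 9.2, "dy": -4.7, "dz": 0, "wx": 0, "wy": 0, "wz": -14, "hand": 60},
  {"dx": 9.7, "dy": -5, "dz": 0.3, "wx": 0, "wy": 0, "wz": -14.52, "hand": 60},
  {"dx": 9.9, "dy": -5.1, "dz": 0.9, "wx": 0, "wy": 0, "wz": -14.52, "hand": 60},
  {"dx": 9.9, "dy": -5.1, "dz": 1.64, "wx": 0, "wy": 0, "wz": -14.52, "hand": 60},
  {"dx": 9.9, "dy": -5.1, "dz": 1.64, "wx": 0, "wy": 0, "wz": -14.52, "hand": 60},
  {"dx": 9.9, "dy": -5.1, "dz": 1.64, "wx": 0, "wy": 0, "wz": -14.52, "hand": 60},
  {"dx": 9.9, "dy": -5.1, "dz": 1.64, "wx": 0, "wy": 0, "wz": -14.52, "hand": 60},
])

```text
clock: 2.3
eef_pos: [0.5408, -0.1179, 0.1625]
tool_rot: [0.728, 0.686, 0.001, 0.001]
ft_force: [-0.9, 0.4, 0.1]
grip_width: 0.06
grasp_force: 0.0
```

```bash
python3 - <<'E'
from h import *
o=bot.get_obs();print(o["clock"],o["eef_pos"],R.from_quat(o["tool_rot"]).as_matrix().round(3),o["ft_force"],o["grip_width"],o["joint_pos"])
im=bot.camera("side");im2=bot.camera("top")
r=lambda i:cv2.resize(i,(400,400),interpolation=cv2.INTER_CUBIC)[:,:,::-1]
cv2.imwrite("pics/d.png",np.hstack([r(im[190:310,260:380]),r(im2[170:290,240:360])]))
E
```

```text
2.3 [ 0.54084724 -0.1179144   0.16252399] [[ 0.059  0.998  0.003]
 [ 0.998 -0.059 -0.001]
 [-0.001  0.003 -1.   ]] [-0.89371711  0.41223966  0.07837281] 0.060049664775029765 [-2.14659616e-01  3.88564872e-01  2.12712627e-04  1.17895088e+00
  1.22255295e-06  1.41485934e+00]
```

View pics/d.png

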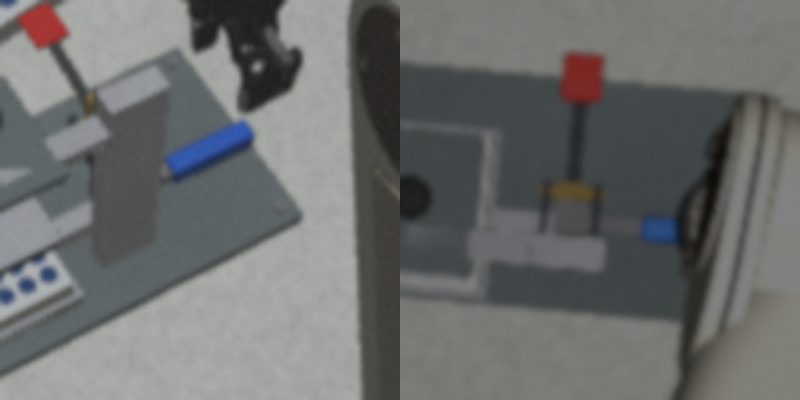

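Seen: the open fingers straddle the blue handle's line (side crop about (210,150)), gripper above it. Descending now.

Call:
drive_tool([
  {"dx": 0, "dy": 0, "dz": 0.4, "wx": 0, "wy": 0, "wz": 0, "hand": 60},
  {"dx": 0, "dy": 0, "dz": 0.9, "wx": 0, "wy": 0, "wz": 0, "hand": 60},
  {"dx": 0, "dy": 0, "dz": 1.4, "wx": 0, "wy": 0, "wz": 0, "hand": 60},
  {"dx": 0, "dy": 0, "dz": 1.8, "wx": 0, "wy": 0, "wz": 0, "hand": 60},
  {"dx": 0, "dy": 0, "dz": 2.1, "wx": 0, "wy": 0, "wz": 0, "hand": 60},
  {"dx": 0, "dy": 0, "dz": 2.3, "wx": 0, "wy": 0, "wz": 0, "hand": 60},
  {"dx": 0, "dy": 0, "dz": 2.3, "wx": 0, "wy": 0, "wz": 0, "hand": 60},
  {"dx": 0, "dy": 0, "dz": 2.3, "wx": 0, "wy": 0, "wz": 0, "hand": 60},
])

```text
clock: 3.2
eef_pos: [0.5405, -0.1175, 0.0464]
tool_rot: [0.727, 0.686, 0.0, 0.001]
ft_force: [-0.7, -0.2, -0.7]
grip_width: 0.06
grasp_force: 0.0
```

Call:
drive_tool([
  {"dx": 0, "dy": 0, "dz": 0, "wx": 0, "wy": 0, "wz": 0, "hand": 40},
  {"dx": 0, "dy": 0, "dz": 0, "wx": 0, "wy": 0, "wz": 0, "hand": 30},
  {"dx": 0, "dy": 0, "dz": 0, "wx": 0, "wy": 0, "wz": 0, "hand": 24},
  {"dx": 0, "dy": 0, "dz": 0, "wx": 0, "wy": 0, "wz": 0, "hand": 22},
])

```text
clock: 3.6
eef_pos: [0.5417, -0.1174, 0.0464]
tool_rot: [0.727, 0.686, 0.001, 0.002]
ft_force: [3.3, -0.1, 1.3]
grip_width: 0.022
grasp_force: 1.7
```

Call:
drive_tool([
  {"dx": 0, "dy": 0.035, "dz": 0, "wx": 0, "wy": 0, "wz": 0, "hand": 22},
  {"dx": 0, "dy": 0.035, "dz": 0, "wx": 0, "wy": 0, "wz": 0, "hand": 20},
  {"dx": 0, "dy": 0.035, "dz": 0, "wx": 0, "wy": 0, "wz": 0, "hand": 14},
  {"dx": 0, "dy": 0.035, "dz": 0, "wx": 0, "wy": 0, "wz": 0, "hand": 10},
  {"dx": 0, "dy": 0.035, "dz": 0, "wx": 0, "wy": 0, "wz": 0, "hand": 10},
  {"dx": 0, "dy": 0.035, "dz": 0, "wx": 0, "wy": 0, "wz": 0, "hand": 10},
])

```text
clock: 4.2
eef_pos: [0.5427, -0.1174, 0.046]
tool_rot: [0.727, 0.686, 0.001, 0.001]
ft_force: [5.8, 0.3, 3.3]
grip_width: 0.0191
grasp_force: 59.3
```

Call:
drive_tool([
  {"dx": 0, "dy": 0.02, "dz": 0, "wx": 0, "wy": 0, "wz": 0, "hand": 10},
  {"dx": 0, "dy": 0.035, "dz": -0.05, "wx": 0, "wy": 0, "wz": 0, "hand": 10},
  {"dx": 0, "dy": 0.035, "dz": -0.1, "wx": 0, "wy": 0, "wz": 0, "hand": 10},
  {"dx": 0, "dy": 0.035, "dz": -0.15, "wx": 0, "wy": 0, "wz": 0, "hand": 10},
  {"dx": 0, "dy": 0.035, "dz": -0.2, "wx": 0, "wy": 0, "wz": 0, "hand": 10},
  {"dx": 0, "dy": 0.035, "dz": -0.25, "wx": 0, "wy": 0, "wz": 0, "hand": 10},
  {"dx": 0, "dy": 0.035, "dz": -0.26, "wx": 0, "wy": 0, "wz": 0, "hand": 10},
  {"dx": 0, "dy": 0.035, "dz": -0.26, "wx": 0, "wy": 0, "wz": 0, "hand": 10},
  {"dx": 0, "dy": 0.035, "dz": -0.26, "wx": 0, "wy": 0, "wz": 0, "hand": 10},
])

```text
clock: 5.1
eef_pos: [0.5427, -0.1174, 0.0564]
tool_rot: [0.727, 0.686, -0.001, -0.001]
ft_force: [6.6, -0.2, -7.7]
grip_width: 0.0193
grasp_force: 60.1
```

Call:
drive_tool([
  {"dx": 0, "dy": 0, "dz": -0.04, "wx": 0, "wy": 0, "wz": 0, "hand": 10},
  {"dx": 0, "dy": 0, "dz": -0.08, "wx": 0, "wy": 0, "wz": 0, "hand": 10},
  {"dx": 0, "dy": 0, "dz": -0.1, "wx": 0, "wy": 0, "wz": 0, "hand": 10},
  {"dx": 0, "dy": 0, "dz": -0.1, "wx": 0, "wy": 0, "wz": 0, "hand": 10},
  {"dx": 0, "dy": 0, "dz": -0.1, "wx": 0, "wy": 0, "wz": 0, "hand": 10},
  {"dx": 0, "dy": 0, "dz": -0.1, "wx": 0, "wy": 0, "wz": 0, "hand": 10},
])

```text
clock: 5.7
eef_pos: [0.5427, -0.1174, 0.0614]
tool_rot: [0.727, 0.686, -0.001, -0.001]
ft_force: [5.8, -0.9, -8.1]
grip_width: 0.0189
grasp_force: 60.1
```

Call:
drive_tool([
  {"dx": 0, "dy": 0, "dz": -0.03, "wx": 0, "wy": 0, "wz": 0, "hand": 10},
  {"dx": 0, "dy": 0, "dz": -0.05, "wx": 0, "wy": 0, "wz": 0, "hand": 10},
  {"dx": 0, "dy": 0, "dz": -0.05, "wx": 0, "wy": 0, "wz": 0, "hand": 10},
  {"dx": 0, "dy": 0, "dz": -0.05, "wx": 0, "wy": 0, "wz": 0, "hand": 10},
  {"dx": 0, "dy": 0, "dz": -0.05, "wx": 0, "wy": 0, "wz": 0, "hand": 10},
])

```text
clock: 6.2
eef_pos: [0.5427, -0.1174, 0.0637]
tool_rot: [0.727, 0.686, -0.001, -0.001]
ft_force: [6.6, -1.8, -9.0]
grip_width: 0.0189
grasp_force: 59.9
```

Call:
drive_tool([
  {"dx": 0, "dy": 0, "dz": -0.03, "wx": 0, "wy": 0, "wz": 0, "hand": 10},
  {"dx": 0, "dy": 0, "dz": -0.05, "wx": 0, "wy": 0, "wz": 0, "hand": 10},
  {"dx": 0, "dy": 0, "dz": -0.05, "wx": 0, "wy": 0, "wz": 0, "hand": 10},
  {"dx": 0, "dy": 0, "dz": -0.05, "wx": 0, "wy": 0, "wz": 0, "hand": 10},
  {"dx": 0, "dy": 0, "dz": -0.05, "wx": 0, "wy": 0, "wz": 0, "hand": 10},
])

```text
clock: 6.7
eef_pos: [0.5427, -0.1174, 0.0663]
tool_rot: [0.727, 0.686, -0.001, -0.001]
ft_force: [6.5, -0.8, -7.9]
grip_width: 0.0191
grasp_force: 60.1
```

Call:
drive_tool([
  {"dx": 0, "dy": 0, "dz": -0.03, "wx": 0, "wy": 0, "wz": 0, "hand": 10},
  {"dx": 0, "dy": 0, "dz": -0.05, "wx": 0, "wy": 0, "wz": 0, "hand": 10},
  {"dx": 0, "dy": 0, "dz": -0.05, "wx": 0, "wy": 0, "wz": 0, "hand": 10},
  {"dx": 0, "dy": 0, "dz": -0.05, "wx": 0, "wy": 0, "wz": 0, "hand": 10},
  {"dx": 0, "dy": 0, "dz": -0.05, "wx": 0, "wy": 0, "wz": 0, "hand": 10},
])

```text
clock: 7.2
eef_pos: [0.5427, -0.1174, 0.0687]
tool_rot: [0.727, 0.686, -0.001, -0.001]
ft_force: [7.1, -0.8, -9.0]
grip_width: 0.0189
grasp_force: 60.0
```

Call:
drive_tool([
  {"dx": 0, "dy": 0, "dz": -0.03, "wx": 0, "wy": 0, "wz": 0, "hand": 10},
  {"dx": 0, "dy": 0, "dz": -0.05, "wx": 0, "wy": 0, "wz": 0, "hand": 10},
  {"dx": 0, "dy": 0, "dz": -0.05, "wx": 0, "wy": 0, "wz": 0, "hand": 10},
  {"dx": 0, "dy": 0, "dz": -0.05, "wx": 0, "wy": 0, "wz": 0, "hand": 10},
  {"dx": 0, "dy": 0, "dz": -0.05, "wx": 0, "wy": 0, "wz": 0, "hand": 10},
])

```text
clock: 7.7
eef_pos: [0.5428, -0.1174, 0.0713]
tool_rot: [0.727, 0.686, -0.001, -0.001]
ft_force: [6.6, -1.0, -7.9]
grip_width: 0.0191
grasp_force: 60.1
```

Call:
drive_tool([
  {"dx": 0, "dy": 0, "dz": -0.03, "wx": 0, "wy": 0, "wz": 0, "hand": 10},
  {"dx": 0, "dy": 0, "dz": -0.05, "wx": 0, "wy": 0, "wz": 0, "hand": 10},
  {"dx": 0, "dy": 0, "dz": -0.05, "wx": 0, "wy": 0, "wz": 0, "hand": 10},
  {"dx": 0, "dy": 0, "dz": -0.05, "wx": 0, "wy": 0, "wz": 0, "hand": 10},
  {"dx": 0, "dy": 0, "dz": -0.05, "wx": 0, "wy": 0, "wz": 0, "hand": 10},
])

```text
clock: 8.2
eef_pos: [0.5427, -0.1174, 0.0737]
tool_rot: [0.727, 0.686, -0.001, -0.001]
ft_force: [6.9, -1.6, -8.2]
grip_width: 0.0189
grasp_force: 60.0
```

Call:
drive_tool([
  {"dx": 0, "dy": 0, "dz": -0.03, "wx": 0, "wy": 0, "wz": 0, "hand": 10},
  {"dx": 0, "dy": 0, "dz": -0.05, "wx": 0, "wy": 0, "wz": 0, "hand": 10},
  {"dx": 0, "dy": 0, "dz": -0.05, "wx": 0, "wy": 0, "wz": 0, "hand": 10},
  {"dx": 0, "dy": 0, "dz": -0.05, "wx": 0, "wy": 0, "wz": 0, "hand": 10},
  {"dx": 0, "dy": 0, "dz": -0.05, "wx": 0, "wy": 0, "wz": 0, "hand": 10},
])

```text
clock: 8.7
eef_pos: [0.5427, -0.1174, 0.0763]
tool_rot: [0.727, 0.686, -0.001, -0.001]
ft_force: [6.1, -0.2, -7.9]
grip_width: 0.0187
grasp_force: 60.1
```

Call:
drive_tool([
  {"dx": 0, "dy": 0, "dz": -0.03, "wx": 0, "wy": 0, "wz": 0, "hand": 10},
  {"dx": 0, "dy": 0, "dz": -0.05, "wx": 0, "wy": 0, "wz": 0, "hand": 10},
  {"dx": 0, "dy": 0, "dz": -0.05, "wx": 0, "wy": 0, "wz": 0, "hand": 10},
  {"dx": 0, "dy": 0, "dz": -0.05, "wx": 0, "wy": 0, "wz": 0, "hand": 10},
  {"dx": 0, "dy": 0, "dz": -0.05, "wx": 0, "wy": 0, "wz": 0, "hand": 10},
])

```text
clock: 9.2
eef_pos: [0.5427, -0.1174, 0.0787]
tool_rot: [0.727, 0.686, -0.001, -0.001]
ft_force: [6.7, -1.4, -8.8]
grip_width: 0.0189
grasp_force: 60.0
```

Call:
drive_tool([
  {"dx": 0, "dy": 0, "dz": -0.03, "wx": 0, "wy": 0, "wz": 0, "hand": 10},
  {"dx": 0, "dy": 0, "dz": -0.05, "wx": 0, "wy": 0, "wz": 0, "hand": 10},
  {"dx": 0, "dy": 0, "dz": -0.05, "wx": 0, "wy": 0, "wz": 0, "hand": 10},
  {"dx": 0, "dy": 0, "dz": -0.05, "wx": 0, "wy": 0, "wz": 0, "hand": 10},
  {"dx": 0, "dy": 0, "dz": -0.05, "wx": 0, "wy": 0, "wz": 0, "hand": 10},
])

```text
clock: 9.7
eef_pos: [0.5427, -0.1174, 0.0813]
tool_rot: [0.727, 0.686, -0.001, -0.001]
ft_force: [6.2, -1.9, -8.4]
grip_width: 0.0188
grasp_force: 60.1
```

Call:
drive_tool([
  {"dx": 0, "dy": 0, "dz": -0.03, "wx": 0, "wy": 0, "wz": 0, "hand": 10},
  {"dx": 0, "dy": 0, "dz": -0.05, "wx": 0, "wy": 0, "wz": 0, "hand": 10},
  {"dx": 0, "dy": 0, "dz": -0.05, "wx": 0, "wy": 0, "wz": 0, "hand": 10},
  {"dx": 0, "dy": 0, "dz": -0.05, "wx": 0, "wy": 0, "wz": 0, "hand": 10},
  {"dx": 0, "dy": 0, "dz": -0.05, "wx": 0, "wy": 0, "wz": 0, "hand": 10},
])

```text
clock: 10.2
eef_pos: [0.5427, -0.1174, 0.0837]
tool_rot: [0.727, 0.686, -0.001, -0.001]
ft_force: [7.2, -1.1, -7.7]
grip_width: 0.0193
grasp_force: 60.0
```

Call:
drive_tool([
  {"dx": 0, "dy": 0, "dz": -0.03, "wx": 0, "wy": 0, "wz": 0, "hand": 10},
  {"dx": 0, "dy": 0, "dz": -0.05, "wx": 0, "wy": 0, "wz": 0, "hand": 10},
  {"dx": 0, "dy": 0, "dz": -0.05, "wx": 0, "wy": 0, "wz": 0, "hand": 10},
  {"dx": 0, "dy": 0, "dz": -0.05, "wx": 0, "wy": 0, "wz": 0, "hand": 10},
  {"dx": 0, "dy": 0, "dz": -0.05, "wx": 0, "wy": 0, "wz": 0, "hand": 10},
])

```text
clock: 10.7
eef_pos: [0.5427, -0.1174, 0.0863]
tool_rot: [0.727, 0.686, -0.001, -0.001]
ft_force: [6.5, -1.3, -8.2]
grip_width: 0.0184
grasp_force: 60.1
```

Call:
drive_tool([
  {"dx": 0, "dy": 0, "dz": -0.03, "wx": 0, "wy": 0, "wz": 0, "hand": 10},
  {"dx": 0, "dy": 0, "dz": -0.05, "wx": 0, "wy": 0, "wz": 0, "hand": 10},
  {"dx": 0, "dy": 0, "dz": -0.05, "wx": 0, "wy": 0, "wz": 0, "hand": 10},
  {"dx": 0, "dy": 0, "dz": -0.05, "wx": 0, "wy": 0, "wz": 0, "hand": 10},
  {"dx": 0, "dy": 0, "dz": -0.05, "wx": 0, "wy": 0, "wz": 0, "hand": 10},
])

```text
clock: 11.2
eef_pos: [0.5427, -0.1174, 0.0886]
tool_rot: [0.727, 0.686, -0.001, -0.001]
ft_force: [6.2, -1.1, -8.7]
grip_width: 0.019
grasp_force: 60.0
```

Call:
drive_tool([
  {"dx": 0, "dy": 0, "dz": -0.03, "wx": 0, "wy": 0, "wz": 0, "hand": 10},
  {"dx": 0, "dy": 0, "dz": -0.05, "wx": 0, "wy": 0, "wz": 0, "hand": 10},
  {"dx": 0, "dy": 0, "dz": -0.05, "wx": 0, "wy": 0, "wz": 0, "hand": 10},
  {"dx": 0, "dy": 0, "dz": -0.05, "wx": 0, "wy": 0, "wz": 0, "hand": 10},
  {"dx": 0, "dy": 0, "dz": -0.05, "wx": 0, "wy": 0, "wz": 0, "hand": 10},
])

```text
clock: 11.7
eef_pos: [0.5427, -0.1174, 0.0912]
tool_rot: [0.727, 0.686, -0.001, -0.001]
ft_force: [7.0, -1.2, -7.9]
grip_width: 0.0191
grasp_force: 60.1
```

Call:
drive_tool([
  {"dx": 0, "dy": 0, "dz": -0.03, "wx": 0, "wy": 0, "wz": 0, "hand": 10},
  {"dx": 0, "dy": 0, "dz": -0.05, "wx": 0, "wy": 0, "wz": 0, "hand": 10},
  {"dx": 0, "dy": 0, "dz": -0.05, "wx": 0, "wy": 0, "wz": 0, "hand": 10},
  {"dx": 0, "dy": 0, "dz": -0.05, "wx": 0, "wy": 0, "wz": 0, "hand": 10},
  {"dx": 0, "dy": 0, "dz": -0.05, "wx": 0, "wy": 0, "wz": 0, "hand": 10},
])

```text
clock: 12.2
eef_pos: [0.5427, -0.1174, 0.0931]
tool_rot: [0.727, 0.686, -0.001, -0.001]
ft_force: [7.5, -1.1, -11.6]
grip_width: 0.0192
grasp_force: 59.5
```

Call:
drive_tool([
  {"dx": 0, "dy": 0, "dz": -0.03, "wx": 0, "wy": 0, "wz": 0, "hand": 10},
  {"dx": 0, "dy": 0, "dz": -0.05, "wx": 0, "wy": 0, "wz": 0, "hand": 10},
  {"dx": 0, "dy": 0, "dz": -0.05, "wx": 0, "wy": 0, "wz": 0, "hand": 10},
  {"dx": 0, "dy": 0, "dz": -0.05, "wx": 0, "wy": 0, "wz": 0, "hand": 10},
  {"dx": 0, "dy": 0, "dz": -0.05, "wx": 0, "wy": 0, "wz": 0, "hand": 10},
])

```text
clock: 12.7
eef_pos: [0.5427, -0.1174, 0.095]
tool_rot: [0.727, 0.686, -0.001, -0.001]
ft_force: [8.7, -1.6, -14.0]
grip_width: 0.0191
grasp_force: 59.2
```

Call:
drive_tool([
  {"dx": 0, "dy": 0, "dz": -0.03, "wx": 0, "wy": 0, "wz": 0, "hand": 10},
  {"dx": 0, "dy": 0, "dz": -0.05, "wx": 0, "wy": 0, "wz": 0, "hand": 10},
  {"dx": 0, "dy": 0, "dz": -0.05, "wx": 0, "wy": 0, "wz": 0, "hand": 10},
  {"dx": 0, "dy": 0, "dz": -0.05, "wx": 0, "wy": 0, "wz": 0, "hand": 10},
  {"dx": 0, "dy": 0, "dz": -0.05, "wx": 0, "wy": 0, "wz": 0, "hand": 10},
])

```text
clock: 13.2
eef_pos: [0.5427, -0.1173, 0.097]
tool_rot: [0.727, 0.686, -0.001, -0.001]
ft_force: [10.3, -1.4, -17.1]
grip_width: 0.0191
grasp_force: 59.3
```

Call:
drive_tool([
  {"dx": 0, "dy": 0, "dz": 0.03, "wx": 0, "wy": 0, "wz": 0, "hand": 10},
  {"dx": 0, "dy": 0, "dz": 0.06, "wx": 0, "wy": 0, "wz": 0, "hand": 10},
  {"dx": 0, "dy": 0, "dz": 0.08, "wx": 0, "wy": 0, "wz": 0, "hand": 10},
  {"dx": 0, "dy": 0, "dz": 0.08, "wx": 0, "wy": 0, "wz": 0, "hand": 10},
  {"dx": 0, "dy": 0, "dz": 0.08, "wx": 0, "wy": 0, "wz": 0, "hand": 10},
])

```text
clock: 13.7
eef_pos: [0.5427, -0.1174, 0.0952]
tool_rot: [0.727, 0.686, -0.001, -0.001]
ft_force: [6.3, -0.8, -8.0]
grip_width: 0.0191
grasp_force: 60.8
```

Call:
drive_tool([
  {"dx": 0, "dy": 0, "dz": 0.03, "wx": 0, "wy": 0, "wz": 0, "hand": 10},
  {"dx": 0, "dy": 0, "dz": 0.06, "wx": 0, "wy": 0, "wz": 0, "hand": 10},
  {"dx": 0, "dy": 0, "dz": 0.08, "wx": 0, "wy": 0, "wz": 0, "hand": 10},
  {"dx": 0, "dy": 0, "dz": 0.08, "wx": 0, "wy": 0, "wz": 0, "hand": 10},
  {"dx": 0, "dy": 0, "dz": 0.08, "wx": 0, "wy": 0, "wz": 0, "hand": 10},
])

```text
clock: 14.2
eef_pos: [0.5428, -0.1174, 0.0948]
tool_rot: [0.727, 0.686, 0.0, 0.0]
ft_force: [-1.8, 0.7, 12.0]
grip_width: 0.0191
grasp_force: 63.4
```

Call:
drive_tool([
  {"dx": 0, "dy": 0, "dz": -0.03, "wx": 0, "wy": 0, "wz": 0, "hand": 10},
  {"dx": 0, "dy": 0, "dz": -0.05, "wx": 0, "wy": 0, "wz": 0, "hand": 10},
  {"dx": 0, "dy": 0, "dz": -0.05, "wx": 0, "wy": 0, "wz": 0, "hand": 10},
  {"dx": 0, "dy": 0, "dz": -0.05, "wx": 0, "wy": 0, "wz": 0, "hand": 10},
  {"dx": 0, "dy": 0, "dz": -0.05, "wx": 0, "wy": 0, "wz": 0, "hand": 30},
  {"dx": 0, "dy": 0, "dz": -0.05, "wx": 0, "wy": 0, "wz": 0, "hand": 45},
  {"dx": 0, "dy": 0, "dz": -0.05, "wx": 0, "wy": 0, "wz": 0, "hand": 60},
  {"dx": 0, "dy": 0, "dz": -0.05, "wx": 0, "wy": 0, "wz": 0, "hand": 60},
])

```text
clock: 15.0
eef_pos: [0.5427, -0.1173, 0.095]
tool_rot: [0.727, 0.686, -0.0, -0.001]
ft_force: [0.3, -0.5, 0.1]
grip_width: 0.0606
grasp_force: 0.0
```

Call:
drive_tool([
  {"dx": 0, "dy": 0, "dz": -0.2, "wx": 0, "wy": 0, "wz": 0, "hand": 60},
  {"dx": 0, "dy": 0, "dz": -0.6, "wx": 0, "wy": 0, "wz": 0, "hand": 60},
  {"dx": 0, "dy": 0, "dz": -1.2, "wx": 0, "wy": 0, "wz": 0, "hand": 60},
  {"dx": 0, "dy": 0, "dz": -2, "wx": 0, "wy": 0, "wz": 0, "hand": 60},
  {"dx": 0, "dy": 0, "dz": -3, "wx": 0, "wy": 0, "wz": 0, "hand": 40},
  {"dx": 0, "dy": 0, "dz": -4, "wx": 0, "wy": 0, "wz": 0, "hand": 10},
  {"dx": 0, "dy": 0, "dz": -4.8, "wx": 0, "wy": 0, "wz": 0, "hand": 0},
  {"dx": 0, "dy": 0, "dz": -4.8, "wx": 0, "wy": 0, "wz": 0, "hand": 0},
  {"dx": 0, "dy": 0, "dz": -4.8, "wx": 0, "wy": 0, "wz": 0, "hand": 0},
  {"dx": 0, "dy": 0, "dz": -4.8, "wx": 0, "wy": 0, "wz": 0, "hand": 0},
])

```text
clock: 16.0
eef_pos: [0.5426, -0.1172, 0.3343]
tool_rot: [0.727, 0.686, -0.001, -0.001]
ft_force: [-0.5, -0.8, -0.5]
grip_width: 0.0002
grasp_force: 0.0
```

```bash
python3 - <<'E'
from h import *
o=bot.get_obs();Rt=R.from_quat(o["tool_rot"]);print(o["clock"],o["eef_pos"],Rt.as_matrix().round(3),o["ft_force"],o["grip_width"])
s=[0.5458,-0.0146,-0.0576]
for p in ([.106,0,.173],[.118,0,.173]):
    t=world(s,[p])[0];print(t,Rt.inv().apply(t-o["eef_pos"])/.05)
im=bot.camera("side");im2=bot.camera("top")
r=lambda i:cv2.resize(i,(400,400),interpolation=cv2.INTER_CUBIC)[:,:,::-1]
cv2.imwrite("pics/e.png",np.hstack([r(im[180:320,210:350]),r(im2[160:300,220:360])]))
E
```

```text
16.0 [ 0.54258955 -0.11724782  0.33428425] [[ 0.058  0.998 -0.002]
 [ 0.998 -0.058  0.   ]
 [ 0.    -0.002 -1.   ]] [-0.52584237 -0.79399722 -0.51156481] 0.00018543190045431008
[ 0.65162421 -0.02070222  0.173     ] [2.05271722 2.0722328  3.22196998]
[ 0.66360431 -0.02139304  0.173     ] [2.05277674 2.31223225 3.22146201]
```

View pics/e.png

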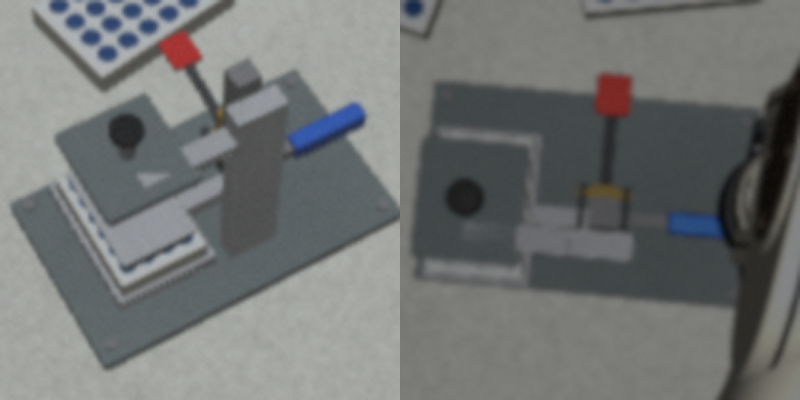

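Seen: stage stays raised with the rail top above the column, plate in its nest under the pad, paddle free at side crop (180,50). Going above the paddle.

Call:
drive_tool([
  {"dx": 0.5, "dy": 0.6, "dz": 0, "wx": 0, "wy": 0, "wz": 0, "hand": 0},
  {"dx": 1.1, "dy": 1.2, "dz": 0, "wx": 0, "wy": 0, "wz": 0, "hand": 0},
  {"dx": 1.7, "dy": 1.8, "dz": 0.2, "wx": 0, "wy": 0, "wz": 0, "hand": 0},
  {"dx": 2.05, "dy": 2.1, "dz": 0.8, "wx": 0, "wy": 0, "wz": 0, "hand": 0},
  {"dx": 2.05, "dy": 2.1, "dz": 1.5, "wx": 0, "wy": 0, "wz": 0, "hand": 0},
  {"dx": 2.05, "dy": 2.1, "dz": 2.2, "wx": 0, "wy": 0, "wz": 0, "hand": 0},
  {"dx": 2.05, "dy": 2.1, "dz": 2.6, "wx": 0, "wy": 0, "wz": 0, "hand": 0},
  {"dx": 2.05, "dy": 2.1, "dz": 2.6, "wx": 0, "wy": 0, "wz": 0, "hand": 0},
  {"dx": 2.05, "dy": 2.1, "dz": 2.6, "wx": 0, "wy": 0, "wz": 0, "hand": 0},
])

```text
clock: 17.0
eef_pos: [0.6535, -0.0211, 0.2046]
tool_rot: [0.727, 0.686, -0.001, -0.001]
ft_force: [0.4, 0.7, 0.8]
grip_width: 0.0001
grasp_force: 0.0
```

```bash
python3 - <<'E'
from h import *
im=bot.camera("side");im2=bot.camera("top")
r=lambda i:cv2.resize(i,(400,400),interpolation=cv2.INTER_CUBIC)[:,:,::-1]
cv2.imwrite("pics/f.png",np.hstack([r(im[120:240,200:320]),r(im2[140:260,220:340])]))
E
```

```text
(no output)
```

View pics/f.png

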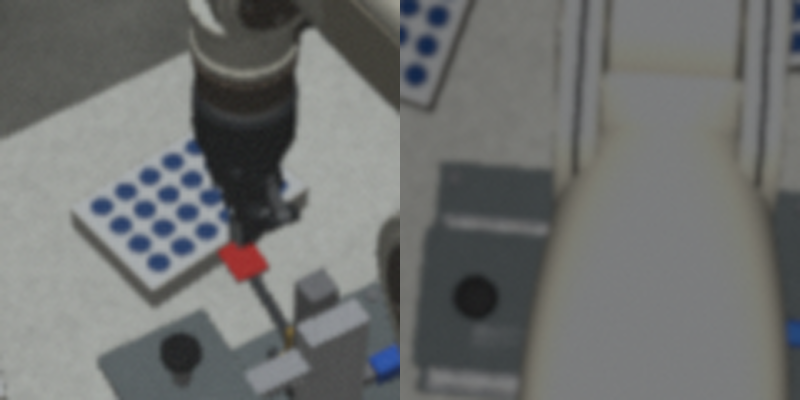

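Seen: closed fingertips just above the red paddle (side crop (243,250)); arm well clear of the stand.

Call:
drive_tool([
  {"dx": 0, "dy": 0, "dz": 0.15, "wx": 0, "wy": 0, "wz": 0, "hand": 0},
  {"dx": 0, "dy": 0, "dz": 0.3, "wx": 0, "wy": 0, "wz": 0, "hand": 0},
  {"dx": 0, "dy": 0, "dz": 0.4, "wx": 0, "wy": 0, "wz": 0, "hand": 0},
  {"dx": 0, "dy": 0, "dz": 0.5, "wx": 0, "wy": 0, "wz": 0, "hand": 0},
  {"dx": 0, "dy": 0, "dz": 0.6, "wx": 0, "wy": 0, "wz": 0, "hand": 0},
  {"dx": 0, "dy": 0, "dz": 0.7, "wx": 0, "wy": 0, "wz": 0, "hand": 0},
  {"dx": 0, "dy": 0, "dz": 0.76, "wx": 0, "wy": 0, "wz": 0, "hand": 0},
  {"dx": 0, "dy": 0, "dz": 0.8, "wx": 0, "wy": 0, "wz": 0, "hand": 0},
  {"dx": 0, "dy": 0, "dz": 0.8, "wx": 0, "wy": 0, "wz": 0, "hand": 0},
  {"dx": 0, "dy": 0, "dz": 0.8, "wx": 0, "wy": 0, "wz": 0, "hand": 0},
])

```text
clock: 18.1
eef_pos: [0.6539, -0.0211, 0.1652]
tool_rot: [0.727, 0.686, -0.0, -0.0]
ft_force: [0.6, 0.8, 1.6]
grip_width: -0.0
grasp_force: 0.7
```

Call:
drive_tool([
  {"dx": 0, "dy": 0, "dz": 0.03, "wx": 0, "wy": 0, "wz": 0, "hand": 0},
  {"dx": 0, "dy": 0, "dz": 0.03, "wx": 0, "wy": 0, "wz": 0, "hand": 0},
  {"dx": 0, "dy": 0, "dz": 0.03, "wx": 0, "wy": 0, "wz": 0, "hand": 0},
  {"dx": 0, "dy": 0, "dz": 0.03, "wx": 0, "wy": 0, "wz": 0, "hand": 0},
  {"dx": 0, "dy": 0, "dz": 0.03, "wx": 0, "wy": 0, "wz": 0, "hand": 0},
  {"dx": 0, "dy": 0, "dz": 0.03, "wx": 0, "wy": 0, "wz": 0, "hand": 0},
  {"dx": 0, "dy": 0, "dz": 0.03, "wx": 0, "wy": 0, "wz": 0, "hand": 0},
  {"dx": 0, "dy": 0, "dz": 0.03, "wx": 0, "wy": 0, "wz": 0, "hand": 0},
  {"dx": 0, "dy": 0, "dz": 0.03, "wx": 0, "wy": 0, "wz": 0, "hand": 0},
  {"dx": 0, "dy": 0, "dz": 0.03, "wx": 0, "wy": 0, "wz": 0, "hand": 0},
  {"dx": 0, "dy": 0, "dz": 0.03, "wx": 0, "wy": 0, "wz": 0, "hand": 0},
  {"dx": 0, "dy": 0, "dz": 0.03, "wx": 0, "wy": 0, "wz": 0, "hand": 0},
  {"dx": 0, "dy": 0, "dz": 0.03, "wx": 0, "wy": 0, "wz": 0, "hand": 0},
  {"dx": 0, "dy": 0, "dz": 0.03, "wx": 0, "wy": 0, "wz": 0, "hand": 0},
  {"dx": 0, "dy": 0, "dz": 0.03, "wx": 0, "wy": 0, "wz": 0, "hand": 0},
  {"dx": 0, "dy": 0, "dz": 0.03, "wx": 0, "wy": 0, "wz": 0, "hand": 0},
  {"dx": 0, "dy": 0, "dz": 0.03, "wx": 0, "wy": 0, "wz": 0, "hand": 0},
  {"dx": 0, "dy": 0, "dz": 0.03, "wx": 0, "wy": 0, "wz": 0, "hand": 0},
  {"dx": 0, "dy": 0, "dz": 0.03, "wx": 0, "wy": 0, "wz": 0, "hand": 0},
  {"dx": 0, "dy": 0, "dz": 0.03, "wx": 0, "wy": 0, "wz": 0, "hand": 0},
])

```text
clock: 20.1
eef_pos: [0.654, -0.0211, 0.1638]
tool_rot: [0.727, 0.686, 0.0, 0.0]
ft_force: [1.9, -0.0, 1.4]
grip_width: -0.0001
grasp_force: 0.8
```

```bash
python3 - <<'E'
from h import *
im=bot.camera("side")
cv2.imwrite("pics/g.png",cv2.resize(im[140:320,180:400],None,fx=3,fy=3,interpolation=cv2.INTER_CUBIC)[:,:,::-1])
E
```

```text
(no output)
```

View pics/g.png

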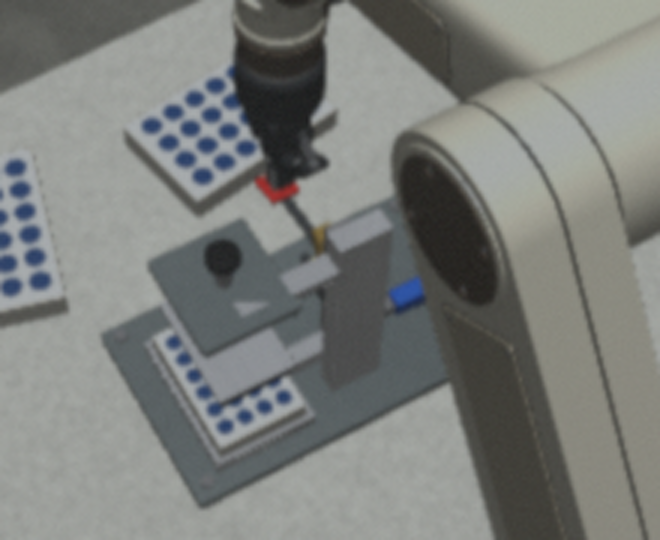

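Seen: the rail top is hidden behind the column again, and the plate at (230,400) is seated and low as at the start, so the stage is down. A short further hold, then the lever is freed.

Call:
drive_tool([
  {"dx": 0, "dy": 0, "dz": 0, "wx": 0, "wy": 0, "wz": 0, "hand": 0},
  {"dx": 0, "dy": 0, "dz": 0, "wx": 0, "wy": 0, "wz": 0, "hand": 0},
  {"dx": 0, "dy": 0, "dz": 0, "wx": 0, "wy": 0, "wz": 0, "hand": 0},
  {"dx": 0, "dy": 0, "dz": 0, "wx": 0, "wy": 0, "wz": 0, "hand": 0},
  {"dx": 0, "dy": 0, "dz": 0, "wx": 0, "wy": 0, "wz": 0, "hand": 0},
  {"dx": 0, "dy": 0, "dz": -0.15, "wx": 0, "wy": 0, "wz": 0, "hand": 0},
  {"dx": 0, "dy": 0, "dz": -0.3, "wx": 0, "wy": 0, "wz": 0, "hand": 0},
  {"dx": 0, "dy": 0, "dz": -0.5, "wx": 0, "wy": 0, "wz": 0, "hand": 0},
  {"dx": 0, "dy": 0, "dz": -0.8, "wx": 0, "wy": 0, "wz": 0, "hand": 0},
  {"dx": 0, "dy": 0, "dz": -1.4, "wx": 0, "wy": 0, "wz": 0, "hand": 0},
  {"dx": 0, "dy": 0, "dz": -2.2, "wx": 0, "wy": 0, "wz": 0, "hand": 0},
  {"dx": 0, "dy": 0, "dz": -2.8, "wx": 0, "wy": 0, "wz": 0, "hand": 0},
  {"dx": 0, "dy": 0, "dz": -2.8, "wx": 0, "wy": 0, "wz": 0, "hand": 0},
  {"dx": 0, "dy": 0, "dz": -2.8, "wx": 0, "wy": 0, "wz": 0, "hand": 0},
])

```text
clock: 21.55
eef_pos: [0.6543, -0.0212, 0.3053]
tool_rot: [0.727, 0.686, 0.001, 0.001]
ft_force: [0.4, -0.7, -0.5]
grip_width: -0.0003
grasp_force: 0.0
```

```bash
python3 - <<'E'
from h import *
im=bot.camera("side").astype(int)
a=cv2.imread("pics/side0.png")[:,:,::-1].astype(int)
for i in(a,im):
    r,g,b=i[...,0],i[...,1],i[...,2]
    m=(r>1.8*g)&(r>1.8*b)&(r>70); m[:, :240]=0;m[:150]=0;m[:,310:]=0
    ys,xs=np.nonzero(m);print(len(xs),xs.mean(),ys.mean())
d=np.abs(im-a).max(2);print("nest diff",np.median(d[250:310,220:290]),np.percentile(d[250:310,220:290],99))
cv2.imwrite("pics/i.png",cv2.resize(im[140:320,180:400].astype(np.uint8),None,fx=3,fy=3,interpolation=cv2.INTER_CUBIC)[:,:,::-1])
E
```

```text
114 272.4035087719298 197.16666666666666
115 272.3652173913043 197.1304347826087
nest diff 8.0 12.0
```

Compared with the first picture, the lever is back at rest and the nest and plate are unchanged.

```bash
python3 -c "
from workcell import bot
print(bot.job_done())"
```

```text
the job is handed in; nothing more can be done
None
```

The job is handed in: the plate was pressed on the tooth near 50 mm with about 6 N (estimated from the wrist force), held by the ratchet alone for over a second, then the red lever lowered the stage to the bottom and sprang back, with the plate still seated.

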